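Lever-lid salt cellar: press open, hold, ease shut

TASK

Hold the polished steel salt cellar open for me so that I can see whether it wants refilling: with a fingertip, press the black thumb pad of its lever down to the stop, so that the lid swings fully open, and keep it there for three seconds. Then let the lever up slowly, keeping the finger on it, so that the lid comes down gently and shuts without dropping or slamming, and take the finger away. Touch the lid only through the lever, don't lift, tip or shove the cellar, and leave everything else on the shelf where it is.

Things in the scene. Friction and masses are not known exactly. Their poses are not given: they have to be found in the camera images.
- cellar: Polished steel salt cellar, loose, 0.9 kg in all, on the green shelf (shelf top 22 mm above the work surface). Origin: drum's centre at the foot's underside; z up; the lever is at its front, -x, the lid's hinge at +x. Drum 96 mm across, rim 72 mm above the underside. Foot 10 mm thick, from x = -127 (it runs under the lever, so pressing the pad does not tip it) to +75 mm, 124 mm wide.
- thumb_pad: The lever's black ribbed thumb pad, 36 (x, along the lever) by 62 (y) mm, 6 mm thick, at the front end of a yoke lever pivoted on both sides of the drum. Origin: centre of its top face; at rest 108 mm in front of the cellar's origin (its -x) and 55 mm above its underside (77 mm above the work surface), 40 mm clear of the drum. z: normal of its face, within 11 degrees of vertical.
- lever_arm (a joint): Lever angle, rad: 0 at rest (up, lid shut), about 0.287 at its stop. Over that swing the pad sinks 31 mm almost straight down (under 4 mm sideways). Pressing takes about 1 to 3 N; the lid's weight pushes the lever back up, so it follows a finger that rises and flies up if let go.
- lid_hinge (a joint): Lid angle, rad: 0 shut, about 1.05 (60 degrees) fully open with the lever at its stop. Driven by the lever through two push rods, about 3.7 rad of lid per rad of lever: 10 mm/s at the pad turns the lid at about 0.35 rad/s. Nothing brakes it: let go, it slams shut in 0.25 s at 8 rad/s.
- lid: The cellar's shallow domed round steel lid, 101 mm across, 12 mm high, hinged at the back. Origin: centre of its underside; shut, 72.5 mm above the cellar's underside. Fully open, its front edge stands about 175 mm above the cellar's underside, over the drum; it swings away from the lever.
- soapstone_bowl: Grey soapstone bowl, loose, 116 mm across, 48 mm high. Origin: centre of its underside. Leave alone.
- hex_pot: Lidded hexagonal terracotta pot, loose, 108 mm across, 80 mm high. Origin: centre of its underside. Leave alone.
- grater_dish: Ridged white stoneware ginger grater dish, loose, 112 mm across with a short tab handle at its -x, 20 mm high. Origin: centre of its underside. Leave alone.
- horn_spoon: Dark brown carved horn spoon, loose, 150 mm long along its x, lying on the shelf. Leave alone.
- spice_jar: Amber glass spice jar with a dark cap, loose, 46 mm across, 85 mm high. Origin: centre of its underside. Leave alone.
- pepper_mill: Dark wooden pepper mill, loose, 52 mm across, 122 mm high. Origin: centre of its underside. Leave alone.

How it is judged:
On the way, in this order (a step that is already met when the one before it is completed fails the run):
1. the lid is swung fully open (above 0.9 rad of 1.05) by the finger on the lever and held there for 2.5 s (value of joint lid_hinge above 0.9 rad and contact force between the fingers and thumb_pad above 0.3 N), for 2.5 s.
2. the lid is shut again (value of joint lid_hinge below 0.03 rad), for 0.2 s.
At the end, for the whole second after the job is handed in: The lid has been held open above 0.9 rad for 2.5 s and is shut again (under 0.03 rad); the cellar stands upright within 15 mm of where it was, and every other thing on the shelf is within 15 mm of where it was (value of joint lid_hinge below 0.03 rad and distance of each of cellar, soapstone_bowl, hex_pot, grater_dish, horn_spoon, spice_jar, pepper_mill from where it was at the start of the episode below 0.015 m and angle between cellar's own z axis and vertical below 0.05 rad); the robot touches nothing.
It fails at once if the lid drops: it closes faster than 3 rad/s (its front edge at about 0.35 m/s; let go, it slams at 8 rad/s) (velocity of joint lid_hinge below -3 rad/s).
It fails at once if the lid is touched directly instead of being worked by the lever (contact force between any of the fingers, the arm and lid above 0.5 N).
It fails at once if the cellar is lifted, tipped (over 0.12 rad) or pushed along (over 20 mm) (distance of cellar from where it was at the start of the episode above 0.02 m or angle between cellar's own z axis and vertical above 0.12 rad).
It fails at once if another thing on the shelf is moved more than 20 mm (distance of any of soapstone_bowl, hex_pot, grater_dish, horn_spoon, spice_jar, pepper_mill from where it was at the start of the episode above 0.02 m).
It also fails if it takes over 48 s, if anything falls off the work surface, if the arm or the gripper's body presses on something with over 40 N, if the wrist force passes 120 N, or if a joint passes its speed limit or range.

ROBOT

A 7-joint arm with a two-finger parallel gripper is mounted at the origin on the work surface. World frame = base frame: x ahead of the robot, y to its left, z up, the work surface at z = 0. Lengths are in m, angles in rad, forces in N, time in s.
With the tool pointing down it reaches from about 0.35 to 0.9 m from the base axis. Payload 8.1 kg.
Tool frame: the origin (TCP) lies at the very end of the fingers, on their centre line; the grasp point (between the pads) lies 19 mm behind it (grip_point_offset is the distance from the TCP to the grasp point, in m); z points along the fingers, x is the direction in which the jaws open and shut, and the axes are right-handed (so a half turn about z gives the same grasp; the last joint's range is limited). The gripper opens to 92 mm and grips with 3 to 60 N. Pads are 19 mm wide; open, the fingers measure 130 mm over their backs; the gripper's body (75 mm by 190 mm) begins 47 mm behind the grasp point.
Start: joints at [1.212, 0.434, 0.025, 1.573, -0.012, 1.134, -0.075], TCP at [0.158, -0.605, 0.227] pointing down, gripper open.
Joint ranges: [-2.62, 2.62], [-0.44, 2.09], [-1.27, 1.32], [0.08, 2.57], [-1.32, 4.46], [0.12, 2], [-2.74, 2.74]. Speed limits (rad/s): [2.22, 2.22, 3.01, 3.01, 3.14, 3.14, 3.14].

INTERFACE

Orientations are given as a rotation vector (axis times angle).
In Python, from cell import observe, get_image, camera_model, sign_off, grip_point_offset gives the robot as it stands.
- The arm moves only by the tool play_rows, never from a script. Its argument "rows" is a list of rows, each a list of 7 numbers: the shift along the tool's x, y, z as a fraction of full scale, then the turn, a rotation vector about the tool's x, y, z as a fraction of full scale, then the closure, from -1 (fully open) to 1 (shut). A call has 1 to 5 rows; each row shifts and turns the pose as measured when the row begins, along the tool's axes as they then stand; what a row does not reach is not made up. Full scale, the value 1, is 0.15 m for a shift and 0.5 rad for a turn. A row lasts 1/10 s, in which the tool goes at most 50 mm and 8.59 degrees, less where a joint would pass 70% of its speed; a pose out of reach is approached as far as the arm can. A call with a number of a shift or a turn outside -1 to 1 is refused whole. A call with a gripper value outside its range is refused whole. The fingers move at their own pace and stop on an object; "force" is the grip in N (left out, the last holds). Time passes only in rows, so rows that do not move let the fingers close. It gives the time, the measured TCP pose, the force and the opening at its end, in the units of the state.
- observe(): the state, without advancing time (a new reading comes with each control period).
- get_image(name): name is "scene" or "top"; returns the picture (480x640x3 uint8, blue, green, red); there is no depth.
- camera_model(name): a dict with "K" (3x3 intrinsics, pixels), "dist" ([k1, k2, p1, p2, k3] as OpenCV has them; the pictures are not rectified), "R" (3x3) and "t" (3): a world point X has camera coordinates R X + t. Camera axes: x right, y down, z forward; pixel columns grow to the right and rows downward; lengths in m; the calibration is good to about 2 mm. A picture is of the moment at which its call begins. camera_model takes no time and is no camera call.
- sign_off(): hands the job in, once; it reports no verdict.
The state is a dict: "clock": time; "joints": joint angles; "dq": joint speeds; "joint_efforts": joint torques, N m; "position": TCP position; "ee_rot": TCP orientation; "force": force on the tool from outside, world axes, zero at the start; "ft_torque": the same for the moment, N m; "width": opening from 0.0 (shut) to 1.0 (fully open).
Only numpy, scipy, OpenCV 4.12 (cv2) and the standard library are available. Lean on these libraries where they do the work, as an engineer would, in place of code of your own. Each camera call takes 0.05 s, during which the arm holds its last target.

## Working session

There is one attempt and no reset: what is moved stays moved. The work goes in short steps, Python scripts to look and compute and a tool call to move; the robot and the scene stay as the last step left them, time stands still between calls to the robot, and variables do not carry over. Pictures are saved under pics/ and viewed, and the job is handed in when it is done.

Besides the shell and the picture viewer there is one more tool, called after "Call:" as name(argument=value, ...), one argument or row to a line, values as JSON. play_rows: Moves the arm, as the interface text tells. Its arguments: {"type":"object","properties":{"rows":{"type":"array","items":{"type":"array","items":{"type":"number"}}},"force":{"type":"number"}},"required":["rows"]}

```bash
mkdir -p pics; ls; python3 - <<'E'
from cell import *
import cv2
s=observe();print(s)
for n in("scene","top"):
    cv2.imwrite(f"pics/{n}0.png",get_image(n)); c=camera_model(n);print(n,c)
print(grip_point_offset if not callable(grip_point_offset) else grip_point_offset())
E
```

```text
pics
{'clock': 0.0, 'joints': array([ 1.21240117,  0.43524187,  0.02499856,  1.5741092 , -0.01163068,
        1.13400223, -0.07514006]), 'dq': array([ 6.79041059e-04,  6.35531899e-06, -5.65367155e-04,  2.24380335e-04,
        7.03075898e-04,  1.63281185e-03,  2.97193933e-04]), 'joint_efforts': array([ 3.78420882e-04, -6.67867184e+01,  9.84503813e-01, -3.14473701e+01,
       -6.08124468e-02,  4.27377212e-02,  1.89409498e-04]), 'position': array([ 0.15794132, -0.60417509,  0.22592886]), 'ee_rot': array([-2.48580186e+00,  1.91959694e+00,  2.12554094e-03]), 'force': array([ 0.10136097, -0.50642765,  0.7146958 ]), 'ft_torque': array([ 0.04920139, -0.04363652, -0.01002026]), 'width': 0.9977183980236085}
scene {'K': array([[463.31061981,   0.        , 313.67896855],
       [  0.        , 463.31061981, 227.93415628],
       [  0.        ,   0.        ,   1.        ]]), 'dist': array([-0.11852303,  0.        ,  0.        ,  0.        ,  0.        ]), 'R': array([[ 0.83084659,  0.55649729,  0.00216818],
       [ 0.46622883, -0.69393857, -0.54870752],
       [-0.30384966,  0.45690264, -0.83601158]]), 't': array([-0.51787845, -0.23316009,  1.38124879])}
top {'K': array([[518.63846204,   0.        , 324.10076938],
       [  0.        , 518.63846204, 235.89896783],
       [  0.        ,   0.        ,   1.        ]]), 'dist': array([-0.01308985,  0.        ,  0.        ,  0.        ,  0.        ]), 'R': array([[ 0.01293514, -0.99985935,  0.01067512],
       [-0.98407616, -0.01462226, -0.17714485],
       [ 0.17727603, -0.00821374, -0.98412689]]), 't': array([-0.00399605,  0.60608122,  1.5336687 ])}
0.0188
```

View pics/scene0.png

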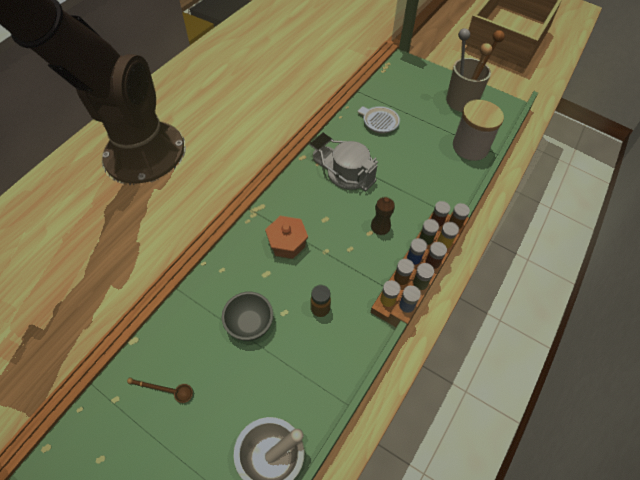

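View pics/top0.png

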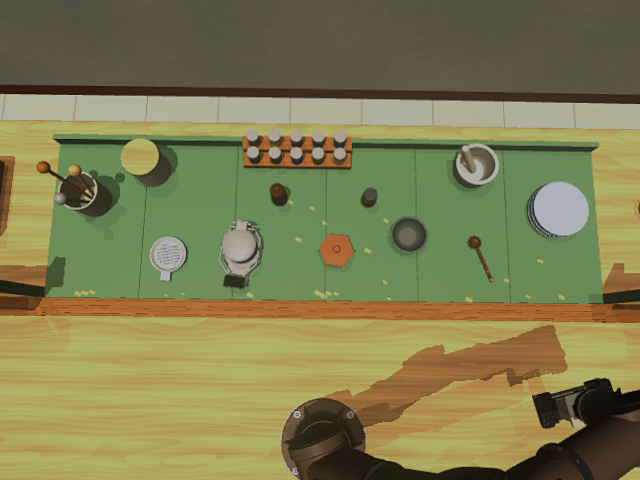

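The top view shows the cellar at about (240,245), with the black pad at about (235,281). The grater dish is at (168,254) and the hex pot at (337,250). In the scene view the pad is near (321,142). I'll enlarge both.

```bash
python3 - <<'E'
import cv2
a=cv2.imread("pics/top0.png")[210:300,195:285];b=cv2.imread("pics/scene0.png")[120:200,295:395]
cv2.imwrite("pics/ct.png",cv2.resize(a,None,fx=6.5,fy=6.5,interpolation=cv2.INTER_CUBIC))
cv2.imwrite("pics/cs.png",cv2.resize(b,None,fx=7,fy=7,interpolation=cv2.INTER_CUBIC))
E
```

```text
(no output)
```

View pics/ct.png

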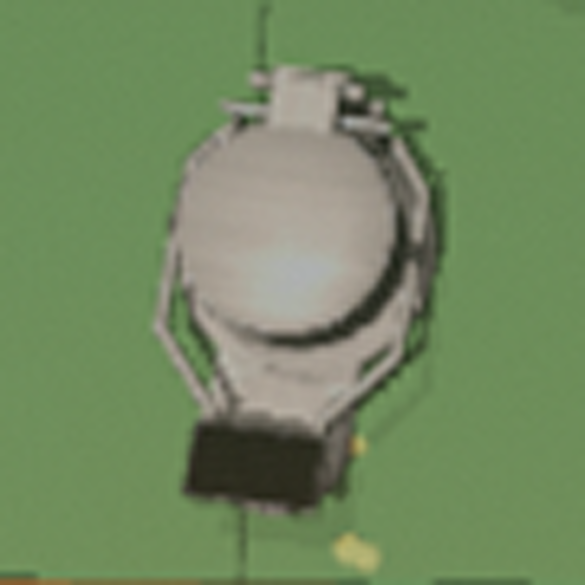

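View pics/cs.png

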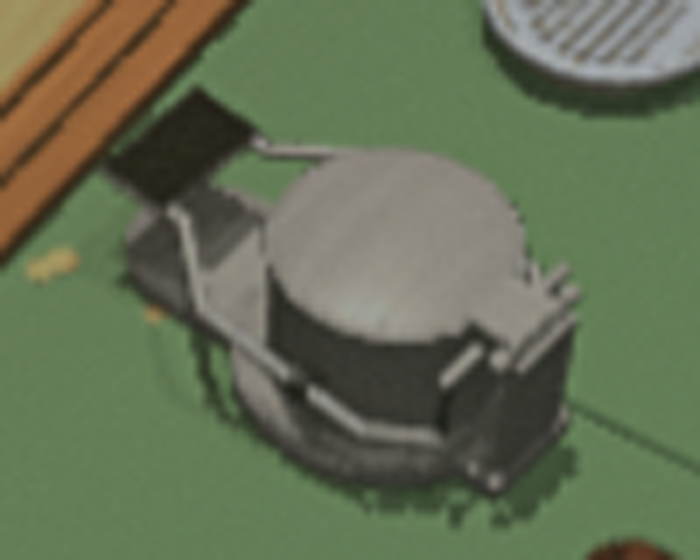

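Pad corners read from the crops:
- **Top crop:** (197,420), (328,432), (318,507), (185,494).
- **Scene crop:** (198,87), (258,140), (168,207), (107,158).
- **Lid centre:** near (290,235) in the top crop.

```bash
cat > h.py <<'E'
import numpy as np,cv2
from cell import *
from scipy.spatial.transform import Rotation as Rn
def ray(n,uv):
    c=camera_model(n);K,d,R,t=[np.array(c[k],float) for k in("K","dist","R","t")]
    p=cv2.undistortPoints(np.array(uv,float).reshape(-1,1,2),K,d)[:,0]
    D=np.c_[p,np.ones(len(p))]@R; return -R.T@t,D
def atz(n,uv,z):
    C,D=ray(n,uv); return C+D*((z-C[2])/D[:,2])[:,None]
def proj(n,X):
    c=camera_model(n);K,d,R,t=[np.array(c[k],float) for k in("K","dist","R","t")]
    return cv2.projectPoints(np.array(X,float),cv2.Rodrigues(R)[0],t,K,d)[0][:,0]
E
python3 - <<'E'
from h import *
T=(np.array([(197,420),(328,432),(318,507),(185,494)])+.5)/6.5-.5+[195,210]
S=(np.array([(258,140),(168,207),(107,158),(198,87)])+.5)/7-.5+[295,120]
for z in(.077,):
    a=atz("top",T,z);b=atz("scene",S,z)
    print(a,b,a.mean(0),b.mean(0))
    for q in(a,b): print(np.linalg.norm(q-np.roll(q,-1,0),axis=1))
# triangulate centres
C1,D1=ray("top",[T.mean(0)]);C2,D2=ray("scene",[S.mean(0)])
A=np.c_[D1[0],-D2[0]];s=np.linalg.lstsq(A,C2-C1,rcond=None)[0]
print("tri",C1+D1[0]*s[0],C2+D2[0]*s[1])
lid=(np.array([(290,235)])+.5)/6.5-.5+[195,210]
print("lid",atz("top",lid,.022+.08))
s=observe();print(s['joints'],Rn.from_rotvec(s['ee_rot']).as_matrix())
E
```

```text
[[0.48192484 0.29803566 0.077     ]
 [0.47728689 0.2379674  0.077     ]
 [0.44300632 0.24116228 0.077     ]
 [0.44805485 0.30192919 0.077     ]] [[0.48868122 0.29069103 0.077     ]
 [0.47881383 0.23982942 0.077     ]
 [0.44380776 0.24841905 0.077     ]
 [0.45229553 0.30217414 0.077     ]] [0.46256823 0.26977363 0.077     ] [0.46589959 0.27027841 0.077     ]
[0.06024705 0.03442913 0.06097627 0.03409304]
[0.05180992 0.03604451 0.05442107 0.03815469]
tri [0.46279887 0.27025077 0.07406108] [0.46469696 0.27202313 0.07452154]
lid [[0.56422805 0.255198   0.102     ]]
[ 1.21238165  0.43515687  0.02499072  1.57400727 -0.0115693   1.13397708
 -0.07511259] [[ 2.52951515e-01 -9.67478822e-01 -5.10626559e-04]
 [-9.67477951e-01 -2.52951978e-01  1.30827056e-03]
 [-1.39488806e-03  1.63090918e-04 -9.99999014e-01]]
```

The pad centre is at about (0.464, 0.270) with top z ≈ 0.075, against an expected 0.077. Its measured size is about 60 × 34 mm, and the lid lies 102 mm away at a yaw of about −7°, so everything is consistent. I'll shut the fingers, set the jaw axis along the pad's 62 mm side, and go over high.

```bash
cat >> h.py <<'E'
def plan(goal,yaw,n=5,step=.045,turn=.14,sgn=None):
    s=observe();p=np.array(s['position']);R=Rn.from_rotvec(s['ee_rot'])
    m=R.as_matrix();cur=np.arctan2(m[1,0],m[0,0])
    print("t",s['clock'],"p",p.round(4),"yaw",round(np.degrees(cur),1),"zax",m[:,2].round(4),"F",s['force'].round(2),"w",round(s['width'],2),"j",s['joints'].round(2))
    goal=np.array(goal,float)
    for i in range(n):
        m=R.as_matrix();cur=np.arctan2(m[1,0],m[0,0])
        d=goal-p;L=np.linalg.norm(d);d=d*min(1,step/L) if L>1e-9 else d
        dy=(yaw-cur+np.pi)%(2*np.pi)-np.pi
        if sgn and dy*sgn<-.3: dy+=2*np.pi*sgn
        if abs(dy)>turn: dy=turn*np.sign(dy)
        # goal orientation after the row: vertical tool at new yaw
        y=cur+dy;G=Rn.from_matrix(np.array([[np.cos(y),np.sin(y),0],[np.sin(y),-np.cos(y),0],[0,0,-1]]))
        sh=m.T@d/.15; tr=(R.inv()*G).as_rotvec()/.5
        print([round(float(v),3) for v in [*sh,*tr]]+[1])
        p=p+d;R=G
E
python3 -c "
from h import *
plan([.43,-.25,.25],np.radians(83.5),5,sgn=1)"
```

```text
t 0.1 p [ 0.158  -0.6042  0.226 ] yaw -75.3 zax [-5.0e-04  1.3e-03 -1.0e+00] F [-0.23  0.27  0.82] w 1.0 j [ 1.21  0.44  0.02  1.57 -0.01  1.13 -0.08]
[-0.184, -0.237, -0.016, 0.0, 0.003, -0.28, 1]
[-0.149, -0.26, -0.016, 0.0, 0.0, -0.28, 1]
[-0.111, -0.278, -0.016, 0.0, 0.0, -0.28, 1]
[-0.071, -0.291, -0.016, 0.0, 0.0, -0.28, 1]
[-0.03, -0.298, -0.016, 0.0, 0.0, -0.28, 1]
```

Call:
play_rows(
  rows=[
    [-0.18, -0.24, -0.02, 0, 0, -0.28, 1],
    [-0.15, -0.26, -0.02, 0, 0, -0.28, 1],
    [-0.11, -0.28, -0.02, 0, 0, -0.28, 1],
    [-0.07, -0.29, -0.02, 0, 0, -0.28, 1],
    [-0.03, -0.3, -0.02, 0, 0, -0.28, 1],
  ],
  force=30,
)

```text
clock: 0.6
position: [0.2924, -0.4243, 0.238]
ee_rot: [-2.999, 0.934, 0.011]
force: [1.6, 0.0, 0.1]
width: 0.613
```

```bash
python3 -c "
from h import *
plan([.43,-.25,.25],np.radians(83.5),5,sgn=1)"
```

```text
t 0.6 p [ 0.2924 -0.4243  0.238 ] yaw -34.6 zax [-0.0064  0.0023 -1.    ] F [1.58 0.03 0.08] w 0.61 j [ 1.03  0.26 -0.21  1.8   0.06  1.09  0.19]
[0.019, -0.299, -0.017, 0.003, 0.013, -0.28, 1]
[0.061, -0.293, -0.016, 0.0, 0.0, -0.28, 1]
[0.101, -0.282, -0.016, 0.0, 0.0, -0.28, 1]
[0.14, -0.265, -0.016, 0.0, 0.0, -0.28, 1]
[0.165, -0.229, -0.015, 0.0, 0.0, -0.28, 1]
```

Call:
play_rows(
  rows=[
    [0.02, -0.3, -0.02, 0, 0.01, -0.28, 1],
    [0.06, -0.29, -0.02, 0, 0, -0.28, 1],
    [0.1, -0.28, -0.02, 0, 0, -0.28, 1],
    [0.14, -0.27, -0.02, 0, 0, -0.28, 1],
    [0.17, -0.23, -0.02, 0, 0, -0.28, 1],
  ],
)

```text
clock: 1.1
position: [0.4317, -0.2392, 0.2526]
ee_rot: [3.135, 0.198, -0.005]
force: [1.0, -0.3, -0.5]
width: 0.178
```

```bash
python3 -c "
from h import *
plan([.463,.27,.2],np.radians(83.5),5,sgn=1)"
```

```text
t 1.1 p [ 0.4317 -0.2392  0.2526] yaw 7.2 zax [-3.2e-03 -4.0e-04 -1.0e+00] F [ 0.99 -0.27 -0.51] w 0.18 j [ 0.77  0.24 -0.46  1.82  0.12  1.12  0.4 ]
[0.056, -0.293, 0.031, -0.001, 0.006, -0.28, 1]
[0.096, -0.283, 0.031, 0.0, 0.0, -0.28, 1]
[0.134, -0.266, 0.031, 0.0, 0.0, -0.28, 1]
[0.17, -0.245, 0.031, 0.0, 0.0, -0.28, 1]
[0.203, -0.219, 0.031, 0.0, 0.0, -0.28, 1]
```

Call:
play_rows(
  rows=[
    [0.06, -0.29, 0.03, 0, 0.01, -0.28, 1],
    [0.1, -0.28, 0.03, 0, 0, -0.28, 1],
    [0.13, -0.27, 0.03, 0, 0, -0.28, 1],
    [0.17, -0.25, 0.03, 0, 0, -0.28, 1],
    [0.2, -0.22, 0.03, 0, 0, -0.28, 1],
  ],
)

```text
clock: 1.6
position: [0.4449, -0.0072, 0.2299]
ee_rot: [2.857, 1.303, 0.008]
force: [1.1, -0.4, 0.4]
width: 0.007
```

```bash
python3 -c "
from h import *
plan([.463,.27,.2],np.radians(83.5),5,sgn=1)"
```

```text
t 1.6 p [ 0.4449 -0.0072  0.2299] yaw 49.0 zax [ 5.e-03  7.e-04 -1.e+00] F [ 1.08 -0.39  0.38] w 0.01 j [ 0.52  0.21 -0.72  1.94  0.16  1.04  0.58]
[0.237, -0.181, 0.032, 0.007, -0.007, -0.28, 1]
[0.26, -0.146, 0.032, 0.0, 0.0, -0.28, 1]
[0.278, -0.108, 0.032, 0.0, 0.0, -0.28, 1]
[0.29, -0.068, 0.032, 0.0, 0.0, -0.28, 1]
[0.297, -0.027, 0.032, 0.0, 0.0, -0.083, 1]
```

Call:
play_rows(
  rows=[
    [0.24, -0.18, 0.03, 0.01, -0.01, -0.28, 1],
    [0.26, -0.15, 0.03, 0, 0, -0.28, 1],
    [0.28, -0.11, 0.03, 0, 0, -0.28, 1],
    [0.29, -0.07, 0.03, 0, 0, -0.28, 1],
    [0.3, -0.03, 0.03, 0, 0, -0.08, 1],
  ],
)

```text
clock: 2.1
position: [0.4542, 0.2251, 0.2059]
ee_rot: [2.318, 2.12, -0.004]
force: [0.3, -1.0, 0.3]
width: 0.0
```

```bash
python3 -c "
from h import *
plan([.463,.27,.2],np.radians(83.5),5,sgn=0)"
```

```text
t 2.1 p [0.4542 0.2251 0.2059] yaw 84.9 zax [-0.0018 -0.0022 -1.    ] F [ 0.25 -1.01  0.34] w 0.0 j [ 0.11  0.4  -0.88  1.83  0.35  1.08  0.57]
[0.296, 0.031, 0.038, -0.003, 0.005, 0.049, 1]
[0.008, 0.001, 0.001, 0.0, 0.0, 0.0, 1]
[0.0, 0.0, 0.0, 0.0, 0.0, 0.0, 1]
[0.0, 0.0, 0.0, 0.0, 0.0, 0.0, 1]
[0.0, 0.0, 0.0, 0.0, 0.0, 0.0, 1]
```

Call:
play_rows(
  rows=[
    [0.25, 0.03, 0.05, 0, 0, 0.03, 1],
    [0.05, 0.01, 0.15, 0, 0, 0.02, 1],
    [0, 0, 0.15, 0, 0, 0, 1],
    [0, 0, 0.1, 0, 0, 0, 1],
    [0, 0, 0, 0, 0, 0, 1],
  ],
)

```text
clock: 2.6
position: [0.4612, 0.2802, 0.1345]
ee_rot: [-2.328, -2.102, 0.004]
force: [-0.4, -0.6, -0.6]
width: 0.004
```

```bash
python3 - <<'E'
from h import *
plan([.463,.27,.13],np.radians(83.5),3)
s=observe()
a=get_image("top");b=get_image("scene")
print(proj("top",[s['position']]),proj("scene",[s['position']]))
cv2.imwrite("pics/top1.png",cv2.resize(a[200:300,190:320],None,fx=6,fy=6,interpolation=cv2.INTER_CUBIC))
cv2.imwrite("pics/sc1.png",cv2.resize(b[90:200,270:400],None,fx=5.4,fy=5.4,interpolation=cv2.INTER_CUBIC))
E
```

```text
t 2.6 p [0.4612 0.2802 0.1345] yaw 84.1 zax [-0.005   0.0021 -1.    ] F [-0.35 -0.6  -0.59] w 0.0 j [-0.06  0.53 -0.82  1.84  0.46  0.97  0.4 ]
[-0.066, 0.019, 0.03, -0.01, -0.003, 0.022, 1]
[0.0, 0.0, 0.0, 0.0, 0.0, 0.0, 1]
[0.0, 0.0, 0.0, 0.0, 0.0, 0.0, 1]
[[227.2337334 279.4073498]] [[321.56411109 123.01759562]]
```

View pics/sc1.png

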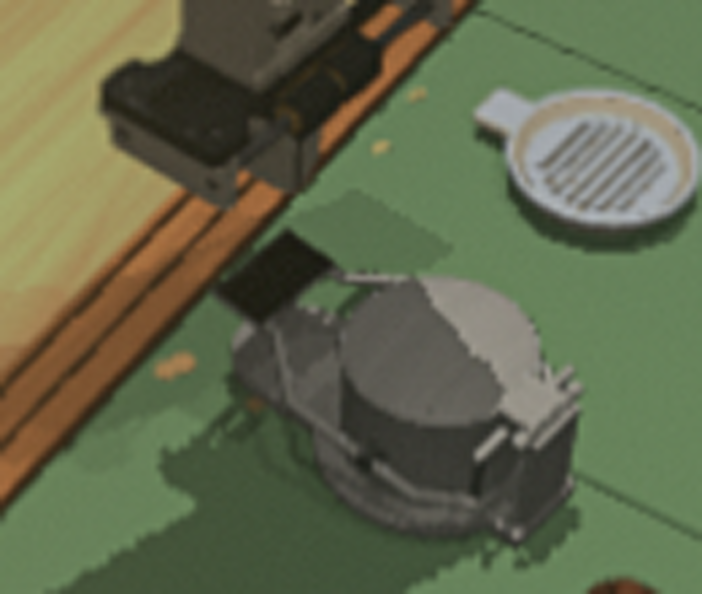

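View pics/top1.png

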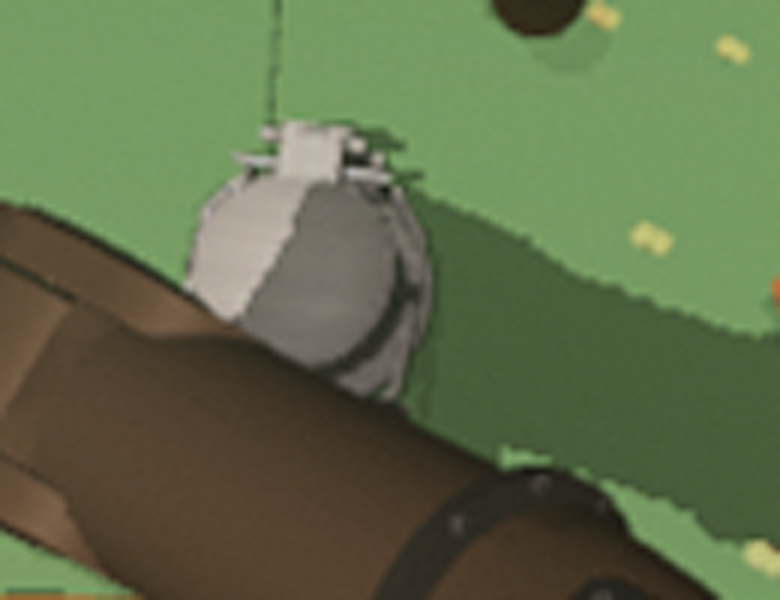

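The tool is above the pad, and the forearm hides the tool in the top view. In the scene view the tip should be at about crop (279,178). I'll look closer at the fingers to check this.

```bash
python3 - <<'E'
from h import *
b=get_image("scene")
s=observe();p=s['position'];m=Rn.from_rotvec(s['ee_rot']).as_matrix()
X=[p]+[p+m@np.array([dx,dy,dz]) for dz in(0,-.066) for dx,dy in((-.019,-.0095),(.019,-.0095),(.019,.0095),(-.019,.0095))]
P=proj("scene",X)
c=cv2.resize(b[70:160,260:370],None,fx=7,fy=7,interpolation=cv2.INTER_CUBIC)
cv2.imwrite("pics/sc2.png",c)
q=((P-[260,70]+.5)*7-.5).astype(int);print(q.tolist())
for i,x in enumerate(q): cv2.circle(c,tuple(int(v) for v in x),3,(0,0,255) if i==0 else (255,0,255),-1)
cv2.imwrite("pics/sc2m.png",c)
E
```

```text
[[438, 369], [388, 385], [449, 332], [487, 354], [426, 407], [388, 256], [452, 203], [492, 225], [428, 278]]
```

View pics/sc2m.png

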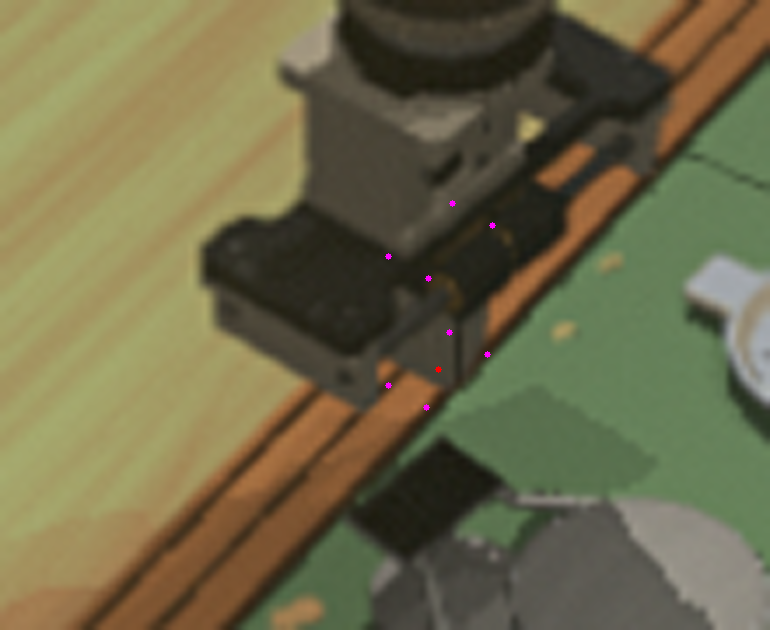

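```bash
python3 - <<'E'
import cv2
from h import *
c=cv2.imread("pics/sc2.png")[230:420,340:540]
c=cv2.convertScaleAbs(c,alpha=2.2)
cv2.imwrite("pics/sc3.png",cv2.resize(c,None,fx=3,fy=3))
plan([.463,.27,.13],np.radians(83.5),3)
E
```

```text
t 2.75 p [0.4626 0.2809 0.1371] yaw 84.1 zax [-0.0015  0.0042 -1.    ] F [-0.46  0.41  0.36] w 0.0 j [-0.06  0.53 -0.82  1.84  0.46  0.97  0.4 ]
[-0.072, 0.01, 0.047, -0.004, -0.008, 0.02, 1]
[0.0, 0.0, 0.0, 0.0, 0.0, 0.0, 1]
[0.0, 0.0, 0.0, 0.0, 0.0, 0.0, 1]
```

View pics/sc3.png

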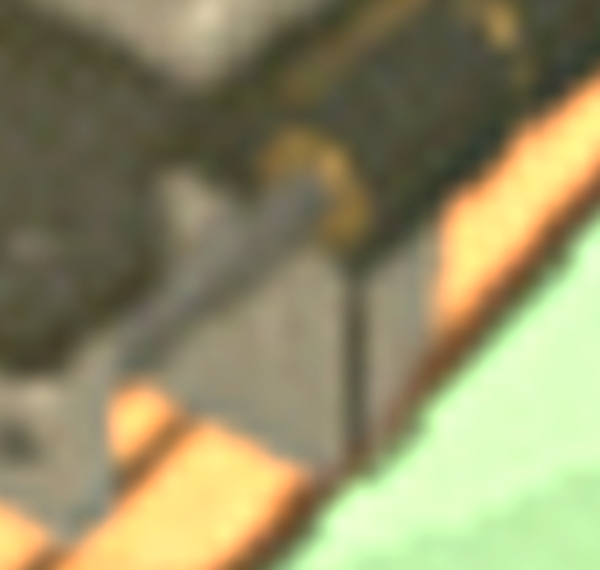

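The seam between the fingertips appears at crop u≈458 and was predicted at 457, so the TCP and the camera agree. I'll centre over the pad and go down to just above it.

Call:
play_rows(
  rows=[
    [-0.07, 0.01, 0.15, 0, 0, 0.02, 1],
    [0, 0, 0.12, 0, 0, 0, 1],
    [0, 0, 0, 0, 0, 0, 1],
    [0, 0, 0, 0, 0, 0, 1],
  ],
)

```text
clock: 3.15
position: [0.4662, 0.2711, 0.1006]
ee_rot: [-2.345, -2.088, -0.015]
force: [-0.3, 0.6, 0.5]
width: 0.003
```

```bash
python3 - <<'E'
from h import *
for i in range(4):
    s=observe();print(s['clock'],s['position'].round(4),s['force'].round(2),s['joints'].round(4)); b=get_image("scene")
plan([.463,.27,.082],np.radians(83.5),1)
cv2.imwrite("pics/sc4.png",cv2.resize(b[80:190,280:400],None,fx=6,fy=5.4*6/5.4,interpolation=cv2.INTER_CUBIC)[:600])
E
```

```text
3.15 [0.4662 0.2711 0.1006] [-0.25  0.59  0.54] [-0.0624  0.5633 -0.7847  1.8878  0.505   0.8894  0.3599]
3.2 [0.4662 0.2711 0.1008] [ 0.11  0.57 -0.59] [-0.0624  0.5631 -0.7848  1.8878  0.5051  0.8894  0.3599]
3.25 [0.4662 0.2713 0.1008] [-0.35 -0.17 -0.42] [-0.0625  0.5631 -0.7849  1.8878  0.5051  0.8892  0.3597]
3.3 [0.4661 0.2714 0.1007] [ 0.01  0.33 -0.65] [-0.0626  0.5632 -0.7849  1.8879  0.5053  0.889   0.3596]
t 3.35 p [0.466  0.2714 0.1005] yaw 83.4 zax [ 0.0059  0.0079 -1.    ] F [0.25 0.07 0.28] w 0.0 j [-0.06  0.56 -0.78  1.89  0.51  0.89  0.36]
[-0.012, -0.02, 0.123, 0.01, -0.017, -0.004, 1]
```

View pics/sc4.png

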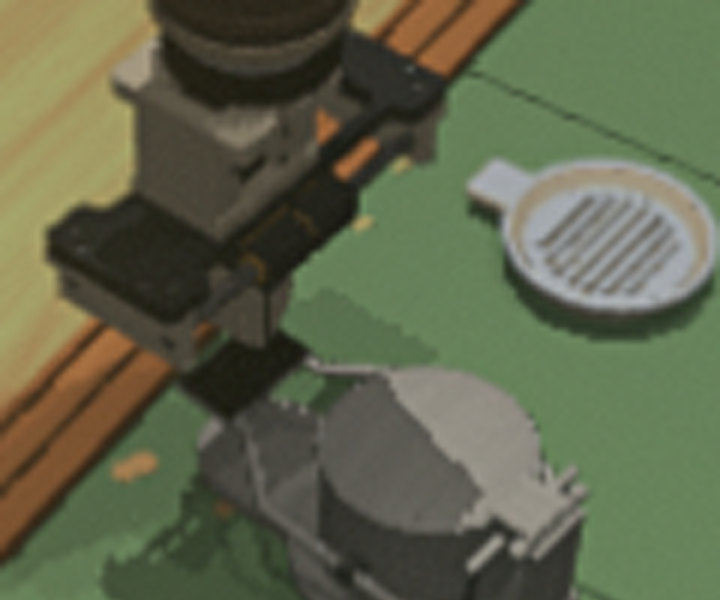

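The fingertip is above the pad, at about (265,345) in the crop with the pad at about (245,375). I'll descend gently and look for contact.

Call:
play_rows(
  rows=[
    [-0.01, -0.01, 0.05, 0.01, -0.02, 0, 1],
    [0, -0.01, 0.05, 0, 0, 0, 1],
    [0, 0, 0.03, 0, 0, 0, 1],
    [0, 0, 0, 0, 0, 0, 1],
  ],
)

```text
clock: 3.75
position: [0.463, 0.2706, 0.0802]
ee_rot: [2.345, 2.089, -0.001]
force: [-0.0, 0.5, -0.3]
width: 0.005
```

```bash
python3 - <<'E'
from h import *
plan([.463,.27,.075],np.radians(83.5),1)
E
```

```text
t 3.75 p [0.463  0.2706 0.0802] yaw 83.4 zax [ 5.0e-04 -1.7e-03 -1.0e+00] F [-0.01  0.51 -0.35] w 0.01 j [-0.09  0.59 -0.76  1.91  0.53  0.86  0.33]
[-0.004, 0.001, 0.035, 0.001, 0.003, -0.004, 1]
```

Call:
play_rows(
  rows=[
    [0, 0, 0.015, 0, 0, 0, 1],
    [0, 0, 0.015, 0, 0, 0, 1],
    [0, 0, 0.015, 0, 0, 0, 1],
    [0, 0, 0.015, 0, 0, 0, 1],
    [0, 0, 0.015, 0, 0, 0, 1],
  ],
)

```text
clock: 4.25
position: [0.4622, 0.271, 0.0684]
ee_rot: [2.344, 2.09, -0.002]
force: [-2.0, -1.0, 2.7]
width: 0.01
```

```bash
python3 - <<'E'
from h import *
plan([.463,.27,.06],np.radians(83.5),1)
b=get_image("scene");plan([.463,.27,.06],np.radians(83.5),1)
cv2.imwrite("pics/sc5.png",cv2.resize(b[80:190,280:400],None,fx=5.4,fy=5.4,interpolation=cv2.INTER_CUBIC))
E
```

```text
t 4.25 p [0.4622 0.271  0.0684] yaw 83.4 zax [-4.0e-04 -1.8e-03 -1.0e+00] F [-2.   -1.04  2.66] w 0.01 j [-0.1   0.6  -0.75  1.92  0.55  0.84  0.32]
[-0.006, 0.006, 0.056, -0.0, 0.004, -0.003, 1]
t 4.3 p [0.4621 0.2709 0.0681] yaw 83.4 zax [-6.0e-04 -1.8e-03 -1.0e+00] F [-0.2   0.74  1.88] w 0.0 j [-0.1   0.6  -0.75  1.92  0.55  0.84  0.32]
[-0.005, 0.006, 0.054, -0.001, 0.004, -0.003, 1]
```

View pics/sc5.png

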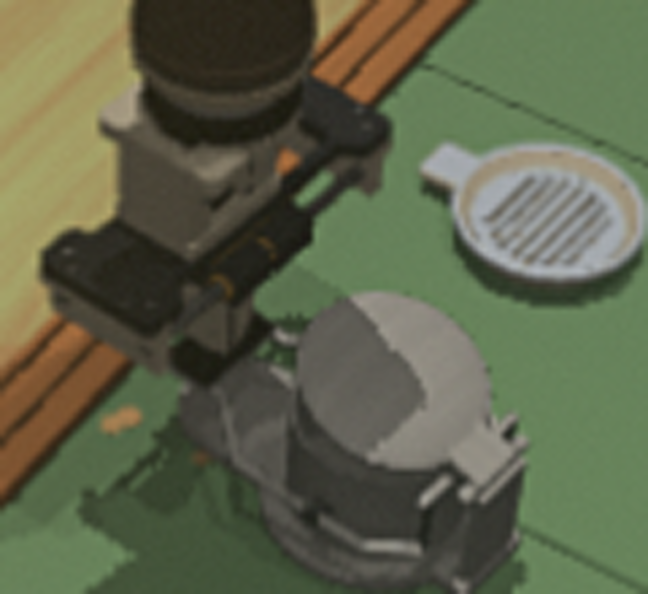

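Contact is made, with about 2 N on the fingertip at z = 0.068, and the lid is beginning to open. I'll carry on.

Call:
play_rows(
  rows=[
    [0, 0, 0.016, 0, 0, 0, 1],
    [0, 0, 0.016, 0, 0, 0, 1],
    [0, 0, 0.016, 0, 0, 0, 1],
    [0, 0, 0.016, 0, 0, 0, 1],
    [0, 0, 0.016, 0, 0, 0, 1],
  ],
)

```text
clock: 4.8
position: [0.4625, 0.271, 0.0554]
ee_rot: [2.344, 2.089, -0.001]
force: [-0.2, -0.8, 1.6]
width: 0.008
```

```bash
python3 - <<'E'
from h import *
plan([.463,.27,.047],np.radians(83.5),1)
E
```

```text
t 4.8 p [0.4625 0.271  0.0554] yaw 83.4 zax [ 1.0e-04 -1.4e-03 -1.0e+00] F [-0.23 -0.8   1.57] w 0.01 j [-0.11  0.62 -0.74  1.93  0.57  0.82  0.3 ]
[-0.006, 0.004, 0.056, 0.001, 0.003, -0.003, 1]
```

Call:
play_rows(
  rows=[
    [0, 0, 0.015, 0, 0, 0, 1],
    [0, 0, 0.015, 0, 0, 0, 1],
    [0, 0, 0.01, 0, 0, 0, 1],
    [0, 0, 0.008, 0, 0, 0, 1],
    [0, 0, 0.006, 0, 0, 0, 1],
  ],
)

```text
clock: 5.3
position: [0.4634, 0.2711, 0.0467]
ee_rot: [2.345, 2.088, 0.0]
force: [-3.0, -2.7, 13.0]
width: 0.002
```

```bash
python3 - <<'E'
from h import *
plan([.463,.27,.046],np.radians(83.5),1)
b=get_image("scene");plan([.463,.27,.046],np.radians(83.5),1)
cv2.imwrite("pics/sc6.png",cv2.resize(b[80:190,280:400],None,fx=5.4,fy=5.4,interpolation=cv2.INTER_CUBIC))
E
```

```text
t 5.3 p [0.4634 0.2711 0.0467] yaw 83.4 zax [ 0.0014 -0.0012 -1.    ] F [-3.02 -2.69 13.  ] w 0.0 j [-0.11  0.63 -0.73  1.93  0.58  0.8   0.29]
[-0.007, -0.002, 0.005, 0.003, 0.002, -0.004, 1]
t 5.35 p [0.4634 0.271  0.0468] yaw 83.4 zax [ 0.0015 -0.0013 -1.    ] F [-1.93 -2.17 11.07] w 0.0 j [-0.11  0.63 -0.73  1.93  0.58  0.8   0.29]
[-0.007, -0.002, 0.005, 0.003, 0.002, -0.004, 1]
```

View pics/sc6.png

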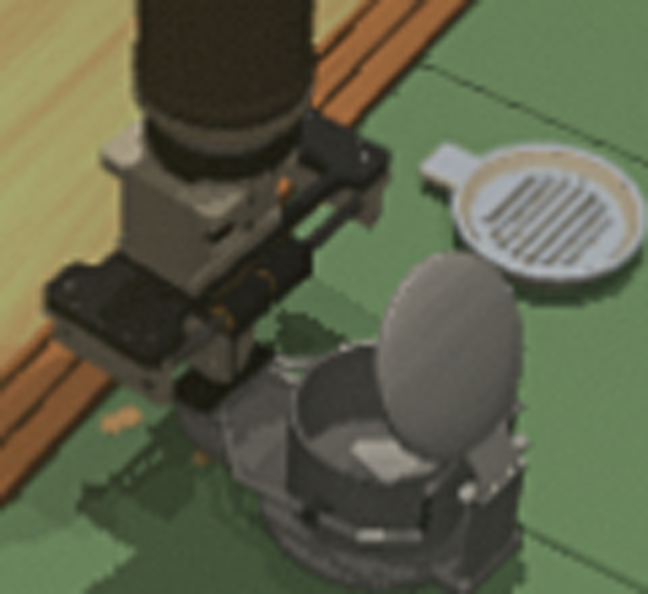

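The lever is at its stop: the lid stands fully open at crop (450,350), with about 11 N on the pad at z = 0.0467. I'll hold here.

Call:
play_rows(
  rows=[
    [0, 0, 0.002, 0, 0, 0, 1],
    [0, 0, 0.002, 0, 0, 0, 1],
    [0, 0, 0.002, 0, 0, 0, 1],
    [0, 0, 0.002, 0, 0, 0, 1],
    [0, 0, 0.002, 0, 0, 0, 1],
  ],
)

```text
clock: 5.85
position: [0.4634, 0.271, 0.0472]
ee_rot: [2.343, 2.087, 0.001]
force: [-0.7, -0.9, 6.2]
width: 0.008
```

Call:
play_rows(
  rows=[
    [0, 0, 0.004, 0, 0, 0, 1],
    [0, 0, 0.004, 0, 0, 0, 1],
    [0, 0, 0.004, 0, 0, 0, 1],
    [0, 0, 0.004, 0, 0, 0, 1],
    [0, 0, 0.004, 0, 0, 0, 1],
  ],
)

```text
clock: 6.35
position: [0.4635, 0.2711, 0.0469]
ee_rot: [2.341, 2.085, 0.002]
force: [-2.0, -3.2, 10.0]
width: 0.003
```

Call:
play_rows(
  rows=[
    [0, 0, 0.004, 0, 0, 0, 1],
    [0, 0, 0.004, 0, 0, 0, 1],
    [0, 0, 0.004, 0, 0, 0, 1],
    [0, 0, 0.004, 0, 0, 0, 1],
    [0, 0, 0.004, 0, 0, 0, 1],
  ],
)

```text
clock: 6.85
position: [0.4634, 0.271, 0.0468]
ee_rot: [2.339, 2.084, 0.004]
force: [-2.3, -2.4, 10.2]
width: 0.003
```

Call:
play_rows(
  rows=[
    [0, 0, 0.004, 0, 0, 0, 1],
    [0, 0, 0.004, 0, 0, 0, 1],
    [0, 0, 0.004, 0, 0, 0, 1],
    [0, 0, 0.004, 0, 0, 0, 1],
    [0, 0, 0.004, 0, 0, 0, 1],
  ],
)

```text
clock: 7.35
position: [0.4634, 0.2711, 0.0468]
ee_rot: [2.336, 2.082, 0.005]
force: [-2.9, -2.6, 9.1]
width: 0.005
```

Call:
play_rows(
  rows=[
    [0, 0, 0.004, 0, 0, 0, 1],
    [0, 0, 0.004, 0, 0, 0, 1],
    [0, 0, 0.004, 0, 0, 0, 1],
    [0, 0, 0.004, 0, 0, 0, 1],
    [0, 0, 0.004, 0, 0, 0, 1],
  ],
)

```text
clock: 7.85
position: [0.4634, 0.2711, 0.0468]
ee_rot: [2.334, 2.08, 0.007]
force: [-2.4, -1.4, 9.8]
width: 0.005
```

Call:
play_rows(
  rows=[
    [0, 0, 0.004, 0, 0, 0, 1],
    [0, 0, 0.004, 0, 0, 0, 1],
    [0, 0, 0.004, 0, 0, 0, 1],
    [0, 0, 0.004, 0, 0, 0, 1],
    [0, 0, 0.004, 0, 0, 0, 1],
  ],
)

```text
clock: 8.35
position: [0.4634, 0.2711, 0.0468]
ee_rot: [2.331, 2.079, 0.008]
force: [-2.6, -1.6, 9.4]
width: 0.008
```

Call:
play_rows(
  rows=[
    [0, 0, 0.004, 0, 0, 0, 1],
    [0, 0, 0.004, 0, 0, 0, 1],
    [0, 0, 0.004, 0, 0, 0, 1],
    [0, 0, 0.004, 0, 0, 0, 1],
    [0, 0, 0.004, 0, 0, 0, 1],
  ],
)

```text
clock: 8.85
position: [0.4634, 0.271, 0.0467]
ee_rot: [2.329, 2.077, 0.01]
force: [-3.0, -3.2, 9.5]
width: 0.004
```

```bash
python3 - <<'E'
from h import *
b=get_image("scene");plan([.463,.271,.046],np.radians(83.5),1)
cv2.imwrite("pics/sc7.png",cv2.resize(b[80:190,280:400],None,fx=5.4,fy=5.4,interpolation=cv2.INTER_CUBIC))
E
```

```text
t 8.9 p [0.4634 0.2711 0.0468] yaw 83.4 zax [ 0.0189 -0.0117 -0.9998] F [-2.36 -2.22 10.04] w 0.0 j [-0.13  0.62 -0.71  1.94  0.6   0.79  0.26]
[-0.001, -0.003, 0.005, 0.04, 0.019, -0.002, 1]
```

View pics/sc7.png

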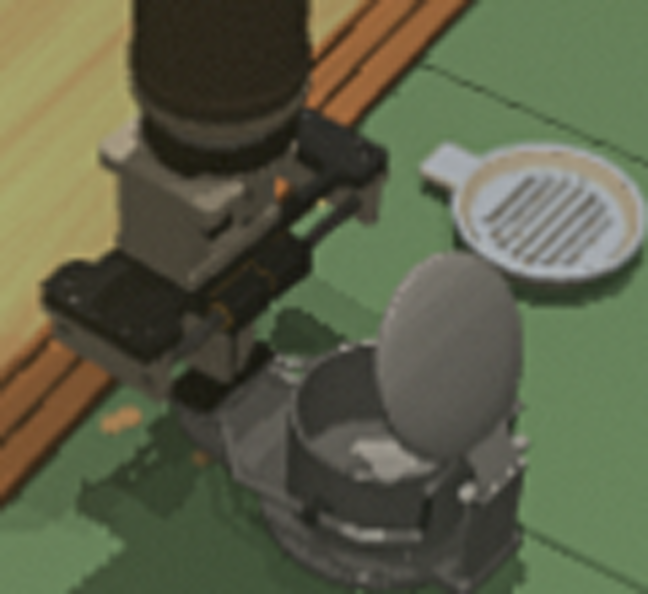

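The lid has been open for more than 3.5 s and the cellar hasn't moved. Now I'll let the lever up slowly, at about 1 mm per row.

Call:
play_rows(
  rows=[
    [0, 0, -0.005, 0.005, 0.003, 0, 1],
    [0, 0, -0.007, 0.005, 0.003, 0, 1],
    [0, 0, -0.007, 0.005, 0.003, 0, 1],
    [0, 0, -0.007, 0.005, 0.003, 0, 1],
    [0, 0, -0.007, 0.005, 0.003, 0, 1],
  ],
)

```text
clock: 9.4
position: [0.4629, 0.271, 0.052]
ee_rot: [2.34, 2.087, 0.004]
force: [-1.6, 0.2, 0.5]
width: 0.003
```

Call:
play_rows(
  rows=[
    [0, 0, -0.007, 0.003, 0.002, 0, 1],
    [0, 0, -0.007, 0.003, 0.002, 0, 1],
    [0, 0, -0.007, 0.003, 0.002, 0, 1],
    [0, 0, -0.007, 0, 0, 0, 1],
    [0, 0, -0.007, 0, 0, 0, 1],
  ],
)

```text
clock: 9.9
position: [0.4625, 0.2711, 0.0575]
ee_rot: [-2.344, -2.091, -0.002]
force: [-1.3, 0.4, 1.6]
width: 0.003
```

```bash
python3 - <<'E'
from h import *
b=get_image("scene");plan([.463,.271,.077],np.radians(83.5),1)
cv2.imwrite("pics/sc8.png",cv2.resize(b[80:190,280:400],None,fx=5.4,fy=5.4,interpolation=cv2.INTER_CUBIC))
E
```

```text
t 9.95 p [0.4625 0.2711 0.0577] yaw 83.5 zax [ 8.0e-04  1.4e-03 -1.0e+00] F [-1.49 -0.16  1.1 ] w 0.01 j [-0.1   0.62 -0.74  1.93  0.56  0.82  0.3 ]
[-0.0, 0.003, -0.129, 0.001, -0.003, -0.001, 1]
```

View pics/sc8.png

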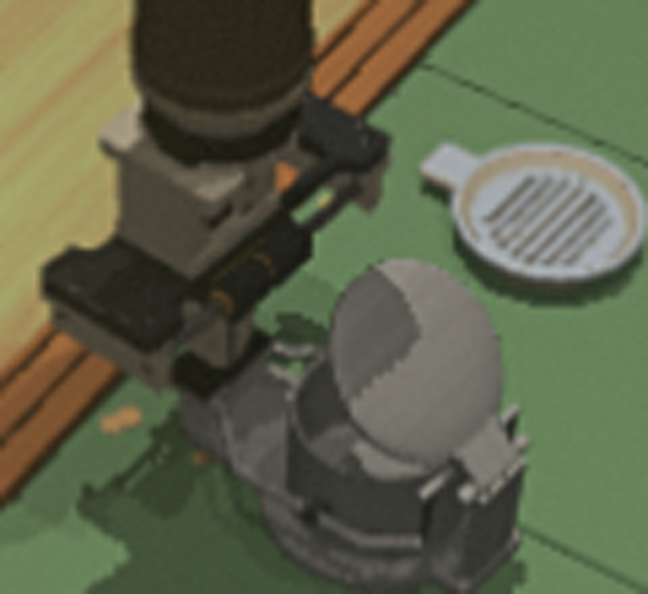

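The lid is following the finger and stands a bit over half open. I'll continue at the same slow rate.

Call:
play_rows(
  rows=[
    [0, 0, -0.007, 0, 0, 0, 1],
    [0, 0, -0.007, 0, 0, 0, 1],
    [0, 0, -0.007, 0, 0, 0, 1],
    [0, 0, -0.007, 0, 0, 0, 1],
    [0, 0, -0.007, 0, 0, 0, 1],
  ],
)

```text
clock: 10.45
position: [0.4624, 0.2711, 0.0634]
ee_rot: [-2.344, -2.091, -0.002]
force: [-0.1, 0.2, 2.4]
width: 0.005
```

Call:
play_rows(
  rows=[
    [0, 0, -0.006, 0, 0, 0, 1],
    [0, 0, -0.006, 0, 0, 0, 1],
    [0, 0, -0.006, 0, 0, 0, 1],
    [0, 0, -0.006, 0, 0, 0, 1],
    [0, 0, -0.006, 0, 0, 0, 1],
  ],
)

```text
clock: 10.95
position: [0.4625, 0.2711, 0.0684]
ee_rot: [-2.344, -2.091, -0.003]
force: [-1.5, -0.0, 2.3]
width: 0.003
```

Call:
play_rows(
  rows=[
    [0, 0, -0.006, 0, 0, 0, 1],
    [0, 0, -0.006, 0, 0, 0, 1],
    [0, 0, -0.006, 0, 0, 0, 1],
    [0, 0, -0.006, 0, 0, 0, 1],
    [0, 0, -0.006, 0, 0, 0, 1],
  ],
)

```text
clock: 11.45
position: [0.4629, 0.2711, 0.0734]
ee_rot: [2.344, 2.091, 0.003]
force: [-0.3, 0.1, 1.7]
width: 0.001
```

Call:
play_rows(
  rows=[
    [0, 0, -0.006, 0, 0, 0, 1],
    [0, 0, -0.006, 0, 0, 0, 1],
    [0, 0, -0.006, 0, 0, 0, 1],
    [0, 0, -0.006, 0, 0, 0, 1],
    [0, 0, -0.006, 0, 0, 0, 1],
  ],
)

```text
clock: 11.95
position: [0.4634, 0.271, 0.0784]
ee_rot: [2.344, 2.091, 0.004]
force: [-0.3, -0.3, 0.6]
width: 0.0
```

```bash
python3 - <<'E'
from h import *
b=get_image("scene");plan([.463,.271,.077],np.radians(83.5),1)
cv2.imwrite("pics/sc9.png",cv2.resize(b[80:190,280:400],None,fx=5.4,fy=5.4,interpolation=cv2.INTER_CUBIC))
E
```

```text
t 12.0 p [0.4635 0.2711 0.0785] yaw 83.4 zax [ 0.0025  0.0016 -1.    ] F [ 0.29 -0.79  0.82] w 0.01 j [-0.09  0.59 -0.76  1.91  0.54  0.85  0.33]
[-0.001, -0.003, 0.01, 0.005, -0.004, -0.002, 1]
```

View pics/sc9.png

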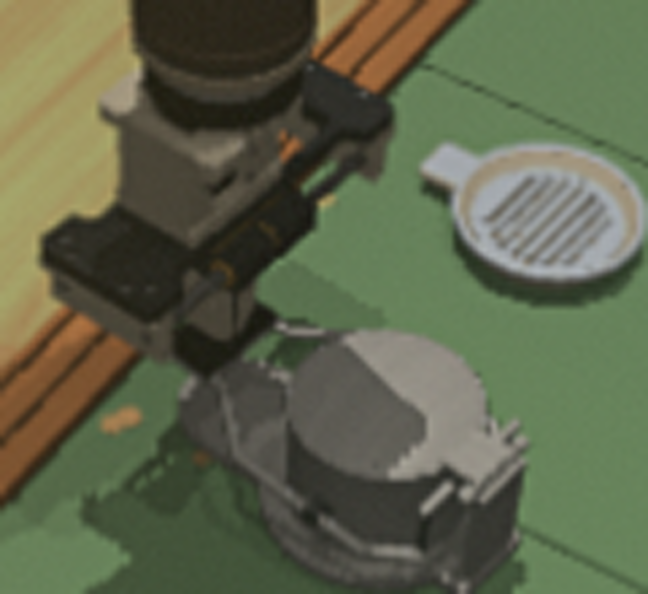

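The lid looks shut at z = 0.0785 and the pad force is down to noise. I'll go a little further at the slow rate, then lift clear.

Call:
play_rows(
  rows=[
    [0, 0, -0.006, 0, 0, 0, 1],
    [0, 0, -0.006, 0, 0, 0, 1],
    [0, 0, -0.006, 0, 0, 0, 1],
    [0, 0, -0.006, 0, 0, 0, 1],
    [0, 0, -0.008, 0, 0, 0, 1],
  ],
)

```text
clock: 12.5
position: [0.4631, 0.2708, 0.0831]
ee_rot: [2.345, 2.091, 0.003]
force: [0.7, -0.3, 0.6]
width: 0.005
```

Call:
play_rows(
  rows=[
    [0, 0, -0.05, 0, 0, 0, 1],
    [0, 0, -0.15, 0, 0, 0, 1],
    [0, 0, -0.25, 0, 0, 0, 1],
    [0, 0, -0.25, 0, 0, 0, 1],
    [0, 0, -0.1, 0, 0, 0, 1],
  ],
)

```text
clock: 13.0
position: [0.461, 0.27, 0.2068]
ee_rot: [-2.341, -2.092, 0.005]
force: [-0.3, -0.6, -0.6]
width: 0.007
```

Call:
play_rows(
  rows=[
    [-0.25, 0.1, 0, 0, 0, 0, 1],
    [-0.3, 0.1, 0, 0, 0, 0, 1],
    [-0.3, 0.1, 0, 0, 0, 0, 1],
    [-0.3, 0.1, 0, 0, 0, 0, 1],
    [-0.2, 0, 0, 0, 0, 0, 1],
  ],
)

```text
clock: 13.5
position: [0.5008, 0.0638, 0.2135]
ee_rot: [-2.329, -2.106, -0.014]
force: [0.2, -0.1, -0.3]
width: 0.007
```

Call:
play_rows(
  rows=[
    [0, 0, 0, 0, 0, 0, 1],
    [0, 0, 0, 0, 0, 0, 1],
    [0, 0, 0, 0, 0, 0, 1],
  ],
)

```text
clock: 13.8
position: [0.5008, 0.0592, 0.2144]
ee_rot: [2.338, 2.098, 0.013]
force: [0.1, 0.4, -0.2]
width: 0.009
```

```bash
python3 - <<'E'
from h import *
print(observe()['clock'],observe()['position'],observe()['dq'].round(3))
b=get_image("scene");t=get_image("top")
cv2.imwrite("pics/scA.png",b);cv2.imwrite("pics/tA.png",t)
for n,im,o in(("s",b,"scene0"),("t",t,"top0")):
    o=cv2.imread(f"pics/{o}.png")
    sl=(slice(110,200),slice(295,395)) if n=="s" else (slice(210,300),slice(195,285))
    cv2.imwrite(f"pics/cmp{n}.png",cv2.resize(np.hstack([o[sl],im[sl]]),None,fx=4,fy=4,interpolation=cv2.INTER_CUBIC))
E
```

```text
13.8 [0.50079519 0.05922231 0.21436817] [-0.011 -0.007 -0.009 -0.003 -0.011 -0.003 -0.002]
```

View pics/cmps.png

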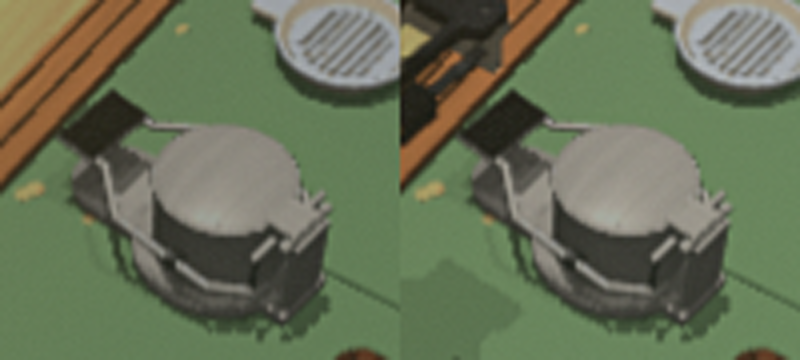

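View pics/cmpt.png

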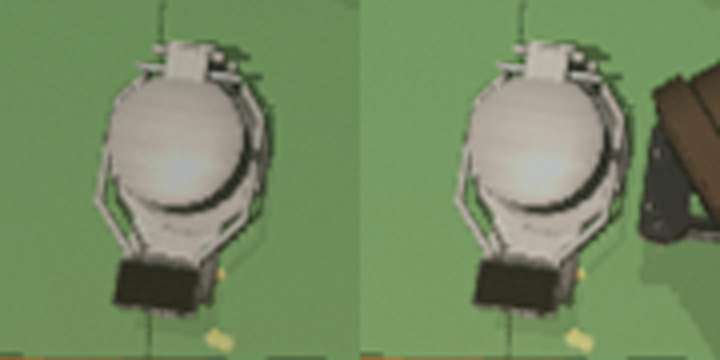

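View pics/scA.png

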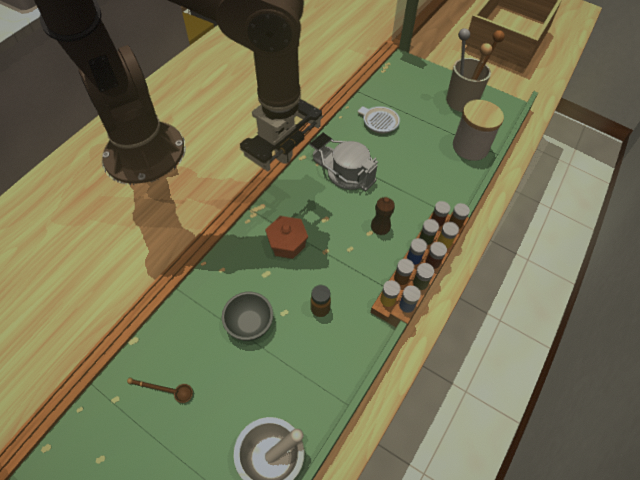

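The before and after crops match: the lid is shut, the pad is up, and the cellar and dish are at the same pixels. The other things are also at their starting pixels: pot (287,238), bowl (248,318), spoon (160,388), jar (320,300) and mill (383,215). The arm is clear of everything, so I'll hand it in.

```bash
python3 -c "
from cell import *
print(sign_off())"
```

```text
the job is handed in; nothing more can be done
None
```

I held the salt cellar open for about 3.5 s, let the lid down gently until it shut, took the finger away, and handed the job in at about 14 s of the 48 s allowed. No verdict was reported.

- **Opening and holding:** I pressed the thumb pad with the closed fingertips until the lever met its stop, at z ≈ 0.047 m. The force on the pad was mostly 9–10 N during the hold, with extremes of 6 and 13 N. That is more than the 1–3 N the lever needs, because I was pressing against the stop.
- **Closing:** I raised the finger at about 10–12 mm/s, which should turn the lid at about 0.4 rad/s against the 3 rad/s limit. Contact force was 1–2 N in most readings on the way up, though one showed only 0.5 N. The lid was following the finger in the one picture I took part-way. I have no direct reading of the lid's angle or speed.
- **Last checks:** In both cameras the lid is shut, the pad is up, and the cellar and grater dish are at the same pixels as at the start. I saw no movement of the other things in the scene view. The arm ended clear of everything, about 0.2 m away at z = 0.21 m.
- **Disagreements:** The pad triangulated 2–3 mm lower than its stated height, about what the calibration allows. The tool leaned about 1.3° during the hold, and I corrected it on the way up. No check failed.

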